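# Turn a persimmon sample dish in front of the sweetness sensor

## Robot

A 6-joint arm with a two-finger parallel gripper is mounted at the origin on the work surface. World frame = base frame: x ahead of the robot, y to its left, z up, the work surface at z = 0. Lengths are in mm, angles in rad, forces in N, time in s.
With the tool pointing down it reaches from about 350 to 975 mm from the base axis. Payload 7.1 kg.
Tool frame: the origin (TCP) lies at the very end of the fingers, on their centre line; the grasp point (between the pads) lies 19 mm behind it; z points along the fingers, x is the direction in which the jaws open and shut, and the axes are right-handed (so a half turn about z gives the same grasp; the last joint's range is limited). The gripper opens to 88 mm and grips with 3 to 60 N. Pads are 20 mm wide; open, the fingers measure 115 mm over their backs; the gripper's body (75 mm by 178 mm) begins 61 mm behind the grasp point.
Start: joints at [1.137, 0.423, 1.63, -0, 1.089, -0.019], TCP at [251.847, 571.995, 222.675] pointing down, gripper open.
Joint ranges: [-3, 3], [-0.9, 2.11], [0.09, 2.58], [-1.31, 4.45], [0.11, 2.69], [-2.54, 2.54]. Speed limits (rad/s): [2.39, 2.39, 3.01, 3.14, 3.14, 3.14].

## Interface

Orientations are given as a rotation vector (axis times angle).
In Python, from workcell import ctrl gives the robot as it stands. The module is installed in compiled form; this text tells all that it offers.
- The arm moves only by the tool move_arm, never from a script. Its argument "motion" is a list of rows, each a list of 2 entries, a list of its own where there are three numbers: the shift along the tool's x, y, z normalised to -1 to 1, where 1 is 150 mm, then the turn, a rotation vector about the tool's x, y, z normalised to -1 to 1, where 1 is 60 degrees. In form: [[[x, y, z], [rx, ry, rz]], ...]. A call has exactly 5 rows; each row is the pose to reach, as a shift and turn from the pose commanded when the call began, along the tool's axes at that moment; what a row does not reach only later rows make up. A row lasts 1/8 s, in which the tool goes at most 62.5 mm and 10.7 degrees, less where a joint would pass 70% of its speed; a pose out of reach is approached as far as the arm can. A call with a number of a shift or a turn outside -1 to 1 is refused whole. A call with a gripper value outside its range is refused whole. "gripper" is the opening, from 0 (shut) to 1 (fully open), set as the call begins (left out, the last holds). The fingers move at their own pace and stop on an object; the grip force is fixed at half the most. Time passes only in rows, so rows that repeat a pose let the fingers close, or fill a call up. It gives the time, the measured TCP pose, the force and the opening at its end, in the units of the state.
- ctrl.get_obs(): the state, without advancing time (a new reading comes with each control period).
- ctrl.get_image(name): name is "side" or "top"; returns a dict with "pixels" (420x560x3 uint8, red, green, blue), "camera_matrix" (3x3 intrinsics, pixels), "R" (3x3) and "t" (3): a world point X has camera coordinates R X + t. Camera axes: x right, y down, z forward; pixel columns grow to the right and rows downward; lengths in mm; the calibration is good to about 2 mm. A picture is of the moment at which its call begins. There is no depth.
- ctrl.close_job(): hands the job in, once; it reports no verdict.
Trained networks look in the newest picture that a camera, given by its name, has taken for a name from the list of things; names that differ only in an ending like _2 or _b are one class to them, and where a whole thing is asked for, a point or a joint stands for the part that bears it (a point fixed in the world has none). Each returns a list of dicts, best first, with "p" (0 to 1); they miss things now and then, are a little off and sometimes report something else, mostly with a low value. They report only what shows in the picture. A call takes as long as a camera call. They do not tell look-alikes from the thing itself.
- ctrl.boxes_of(camera, name): "location" ([x, y, z] in mm, in world coordinates, good to about 4 mm: the middle of the surface that is visible of it).
- ctrl.regions_of(camera, name): "mask" (420x560 bool, what is visible of it).
- ctrl.pinpoint(camera, name): "location" ([x, y, z] in mm, in world coordinates, good to about 4 mm: a listed point, or the origin of a listed thing).
The state is a dict: "t": time; "qpos": joint angles; "qvel": joint speeds; "joint_torque": joint torques, N m; "ee_pos": TCP position; "orientation": TCP orientation; "ft_force": force on the tool from outside, world axes, zero at the start; "moment": the same for the moment, N m; "width": finger opening in mm.
Only numpy, scipy, OpenCV 4.12 (cv2) and the standard library are available. Lean on these libraries where they do the work, as an engineer would, in place of code of your own. Each camera call takes 0.05 s, during which the arm holds its last target.

## Task

A persimmon lies loose in the steel dish on the scale. Swing the dish's fold-up carry handle up until it seats upright, lift the dish by the handle about 8 cm straight up off the scale, and only then turn it a quarter turn, either way round, so that the handle's legs no longer stand between the sensor and the fruit. Keep the dish level and the fruit in its middle all the while, do not touch the fruit with the gripper or disturb the things around, and finish still holding the dish level and still above the scale: do not put it down or let go.

Things in the scene. Friction and masses are not known exactly. Their poses are not given: they have to be found in the camera images.
- station: Fixed grey bench scale 170 x 170 x 36 mm with a round steel platform (166 mm across, top 45 mm above the table, a 5 mm high locating lip of 79 mm inner radius around the dish's foot) and a white sensor head (55 x 50 x 60 mm, 130 to 190 mm above the table) on a post 205 mm from its centre. Origin on the table under its centre; x points from there to the sensor (roughly away from the robot), z up.
- dish: Loose shallow round steel dish, 206 mm across, rim 34 mm high, 0.45 kg, free on the scale, foot 148 mm across. Origin: centre of its underside; z up. Flat floor of 13 mm radius, sides sloping up 15 degrees. Ears (58 mm high) at +x and -x carry the handle's hinge line, parallel to the dish's x axis, 48 mm above the origin. At the start its axes are parallel to the station's within 2 degrees.
- dish_floor (a point): Centre of the dish's inner floor, 11 mm above the dish's origin.
- fruit_center (a point): Centre of the loose, almost round persimmon in the dish: a 56 mm ball of about 0.09 kg that rolls freely, its centre about 28 mm above the dish's floor.
- handle (a joint): Carry handle's angle (rad). At 0 it leans out over the dish's -y side, 30 degrees above horizontal; grows as it swings up, to its stop at 1.047: upright, bar right above the dish's centre. Friction 0.045 N m, stays where left. From about 0.7 a spring catch resists (up to 0.2 N m); past 0.9 it draws the handle on to the stop and keeps it there (0.18 N m to get out). Starts at 0 to 0.3.
- handle_bar (a point): Middle of the handle's black round grip, a bar 14 mm thick and 90 mm long parallel to the dish's x axis, 140 mm from the hinge line, joining two thin steel legs (8 mm) 226 mm apart. With the handle upright and the dish on the scale it is 233 mm above the table.
- dried_a: Bystander: flat dried persimmon, 60 mm across, 39 mm high, on the table beside the scale on the side away from the handle. Origin under its centre.
- dried_b: Bystander: flat dried persimmon, 54 mm across, 35 mm high, likewise.
- bowl: Bystander: steel bowl, 140 mm across, 50 mm high, origin under its centre.
- brush: Bystander: hand brush lying on the table.
- jar: Bystander: jar 70 mm across, 100 mm high, origin under its centre.
- bin: Bystander: blue open bin 200 x 150 x 70 mm, origin under its centre.
- dried_c: Bystander: flat persimmon 56 mm across on the table.
- fruit: The same persimmon as a body; its origin is a point on its skin and turns with it as it rolls, so use fruit_center for its place.
Things that resemble listed ones, but are neither listed nor needed, are in the scene too. Leave any yellow look-alike of the fruit alone.

How it is judged:
By the outcome, as a careful person would: the job done as asked, in the order asked, and still so for the second after the job is handed in, while the arm keeps its last pose, push and grip.
It also fails if it takes over 48 s, if anything falls off the work surface, if the arm or the gripper's body presses on something with over 40 N, if the wrist force passes 120 N, or if a joint passes its speed limit or range.

## Working session

There is one attempt and no reset: what is moved stays moved. The work goes in short steps, Python scripts to look and compute and a tool call to move; the robot and the scene stay as the last step left them, time stands still between calls to the robot, and variables do not carry over. Pictures are saved under pics/ and viewed, and the job is handed in when it is done.

Besides the shell and the picture viewer there is one more tool, called by a JSON object that holds its "fn" and its "kwargs", one argument or row to a line. move_arm: Moves the arm, as the interface text tells. Its arguments: {"type":"object","properties":{"motion":{"type":"array","items":{"type":"array"}},"gripper":{"type":"number"}},"required":["motion"]}

```bash
mkdir -p pics; python3 - <<'E'
from workcell import ctrl
import cv2
o=ctrl.get_obs();print(o)
for c in("side","top"):
    im=ctrl.get_image(c);cv2.imwrite(f"pics/{c}0.png",im["pixels"][:,:,::-1])
    print(c,im["camera_matrix"],im["R"],im["t"])
    for n in("dish","dish_floor","fruit_center","handle_bar","station"):
        print(n,[(round(d["p"],2),[round(float(v)) for v in d["location"]]) for d in ctrl.pinpoint(c,n)][:3])
E
```

```text
{'t': 0.0, 'qpos': array([ 1.13699575e+00,  4.23821338e-01,  1.63069495e+00,  2.52779026e-06,
        1.08861812e+00, -1.90044789e-02]), 'qvel': array([ 0.00067676,  0.00025806,  0.00077734, -0.00064909,  0.00050756,
       -0.00098114]), 'joint_torque': array([ 2.40585330e-03, -5.44622254e+01, -2.73667520e+01,  6.44784328e-02,
        2.26487214e-02, -1.44868659e-04]), 'ee_pos': array([251.61734576, 571.49453177, 221.91193912]), 'orientation': array([ 2.63058001e+00,  1.71596159e+00, -2.05449393e-03]), 'ft_force': array([-0.46079928,  0.61964643,  0.08208154]), 'moment': array([0.07650011, 0.02293577, 0.02316239]), 'width': 87.56281850599807}
side [[411.66414505   0.         279.74980635]
 [  0.         411.66414505 202.83569878]
 [  0.           0.           1.        ]] [[ 0.99715464 -0.07330914 -0.01756118]
 [-0.06635747 -0.74308073 -0.66590368]
 [ 0.03576745  0.66517426 -0.74583101]] [-508.01409945  105.72174679 1258.3997917 ]
dish [(0.63, [519, -130, 46])]
dish_floor [(0.85, [519, -126, 54])]
fruit_center [(0.87, [525, -122, 83]), (0.83, [458, -319, 28]), (0.73, [343, -81, 32])]
handle_bar [(0.93, [507, -231, 187])]
station [(0.75, [518, -132, -2]), (0.53, [396, 433, -3])]
top [[510.85235253   0.         286.82416337]
 [  0.         510.85235253 203.81194028]
 [  0.           0.           1.        ]] [[ 0.01065515 -0.99982601  0.01531059]
 [-0.98079897 -0.0134317  -0.1945584 ]
 [ 0.1947302  -0.01294356 -0.98077144]] [ -31.76214121  517.11720974 1395.94995493]
dish [(0.9, [520, -128, 41]), (0.42, [391, 430, -2])]
dish_floor [(0.83, [515, -126, 54])]
fruit_center [(0.8, [528, -124, 82]), (0.69, [459, -320, 29]), (0.61, [348, -81, 33])]
handle_bar [(0.9, [503, -233, 187]), (0.39, [610, 466, 0]), (0.33, [584, 38, -4])]
station []
```

View pics/side0.png

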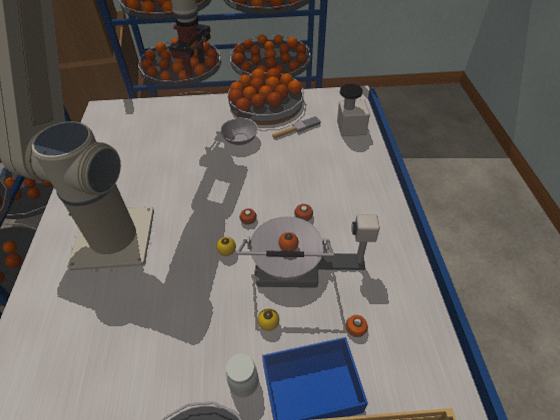

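View pics/top0.png

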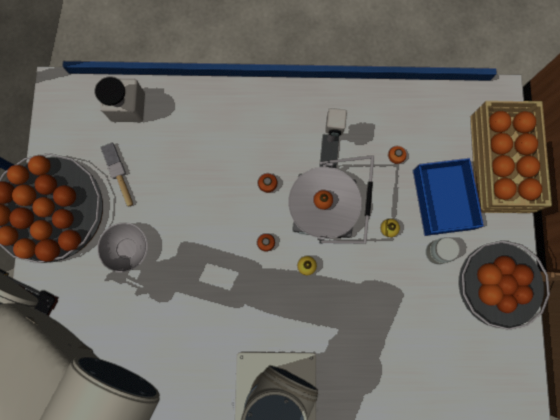

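Side view: the fruit I want is in the dish at (288,241) with the dark bar at (285,254). The sensor head is at (366,228). Look-alikes are the yellow ones at (227,245) and (268,319), and the loose orange ones at (248,216), (304,212) and (357,325). Only the handle belonging to the dish on the scale will be gripped. I'll check it in a close crop and measure the bar.

```bash
cat > h.py <<'E'
from workcell import ctrl
import cv2, numpy as np
def proj(im,X):
    c=im["R"]@np.array(X,float)+im["t"];p=im["camera_matrix"]@c;return p[:2]/p[2]
def atz(im,uv,z):
    R,t,K=im["R"],im["t"],im["camera_matrix"]
    d=R.T@np.linalg.inv(K)@np.array([uv[0],uv[1],1.]);o=-R.T@t
    return o+d*(z-o[2])/d[2]
def tri(ims,uvs):
    A=[];b=[]
    for im,uv in zip(ims,uvs):
        R,t,K=im["R"],im["t"],im["camera_matrix"];d=R.T@np.linalg.inv(K)@np.array([uv[0],uv[1],1.]);d/=np.linalg.norm(d);o=-R.T@t
        P=np.eye(3)-np.outer(d,d);A.append(P);b.append(P@o)
    return np.linalg.lstsq(np.vstack(A),np.hstack(b),rcond=None)[0]
def dark(im,box,thr=60):
    x0,y0,x1,y1=box;g=cv2.cvtColor(im["pixels"],cv2.COLOR_RGB2GRAY)[y0:y1,x0:x1]
    n,l,s,c=cv2.connectedComponentsWithStats((g<thr).astype(np.uint8));i=1+np.argmax(s[1:,4])
    ys,xs=np.nonzero(l==i);p=np.c_[xs+x0,ys+y0].astype(float);m=p.mean(0);u=np.linalg.svd(p-m,full_matrices=False)[2][0];q=(p-m)@u
    return m,m+u*q.min(),m+u*q.max(),len(p)
def save(im,name,box,s):
    x0,y0,x1,y1=box;cv2.imwrite(name,cv2.resize(im["pixels"][y0:y1,x0:x1,::-1],None,fx=s,fy=s,interpolation=cv2.INTER_CUBIC))
E
python3 - <<'E'
from h import *
np.set_printoptions(precision=1,suppress=True)
s=ctrl.get_image("side");t=ctrl.get_image("top")
save(s,"pics/s1.png",(210,190,400,320),4);save(t,"pics/t1.png",(260,90,420,260),3.5)
a=dark(s,(255,245,315,262));b=dark(t,(355,170,380,225));print(a,b)
print("mid",tri((s,t),(a[0],b[0])))
for z in(180,187,194):print(z,[atz(t,p,z) for p in b[:3]],atz(s,a[0],z))
for n in("dish_floor","fruit_center","handle_bar"):
  for c in("side","top"):print(n,c,ctrl.pinpoint(c,n)[0])
for n in ("dried_a","jar","bowl","brush","bin"):print(n,[(round(d["p"],2),d["location"]) for d in ctrl.pinpoint("top",n)][:4])
E
```

```text
(array([286.2, 252.8]), array([303. , 252.4]), array([266. , 253.4]), 231) (array([368.4, 198.7]), array([369.9, 181.9]), array([366.9, 215.2]), 172)
mid [ 508.9 -232.8  187.8]
180 [array([ 508.2, -234.6,  180. ]), array([ 553. , -239.5,  180. ]), array([ 464.9, -229.8,  180. ])] [ 511.7 -226.8  180. ]
187 [array([ 506.7, -233.3,  187. ]), array([ 551.3, -238.2,  187. ]), array([ 463.7, -228.6,  187. ])] [ 511.3 -231.6  187. ]
194 [array([ 505.2, -232.1,  194. ]), array([ 549.5, -236.9,  194. ]), array([ 462.4, -227.4,  194. ])] [ 510.9 -236.5  194. ]
dish_floor side {'location': [518.4, -126.9, 57.0], 'p': 0.77}
dish_floor top {'location': [516.7, -128.7, 56.0], 'p': 0.68}
fruit_center side {'location': [455.3, -319.0, 27.3], 'p': 0.9}
fruit_center top {'location': [349.7, -82.7, 27.5], 'p': 0.85}
handle_bar side {'location': [508.6, -230.1, 188.0], 'p': 0.64}
handle_bar top {'location': [507.5, -232.6, 185.2], 'p': 0.95}
dried_a [(0.73, [584.9, 36.8, -3.9]), (0.65, [409.6, 32.2, -3.6]), (0.58, [677.7, -346.6, -0.0])]
jar [(0.58, [388.7, -461.0, -1.1]), (0.27, [524.0, -124.4, 83.8])]
bowl [(0.64, [394.5, 429.5, -1.8])]
brush [(0.78, [611.1, 469.3, -0.5]), (0.55, [546.6, -491.4, -0.3])]
bin [(0.85, [549.2, -488.7, -1.7])]
```

View pics/s1.png

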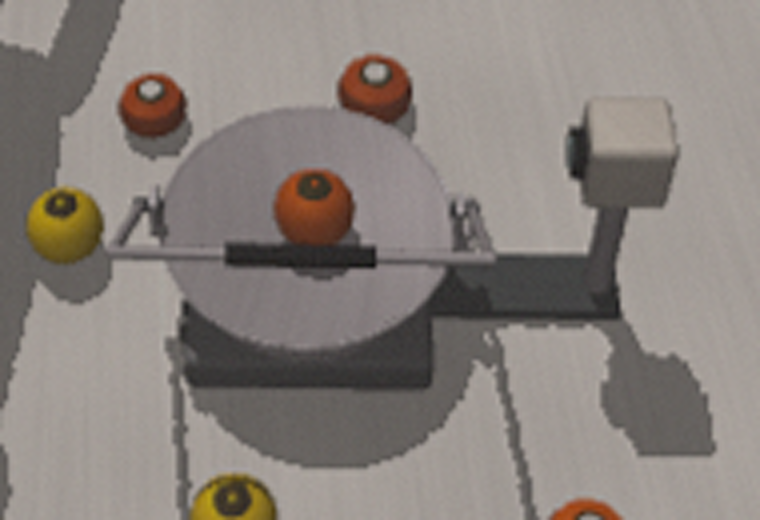

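View pics/t1.png

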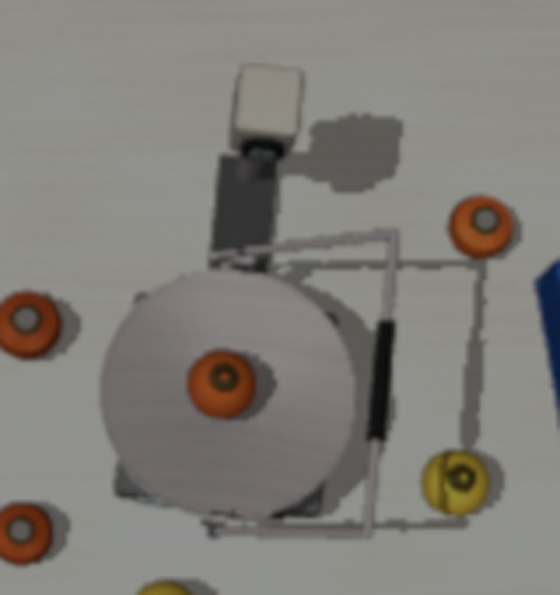

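The crops show the dish on the scale, its handle leaning to the -y side, and the bar mid at about (508,-232,187), yawed about -6°. That agrees with the given geometry (hinge at 93 mm, 140 mm radius). Next I plan the reach.

```bash
cat >> h.py <<'E'
from scipy.spatial.transform import Rotation as Ro
C=np.array([519.,-129.]);PSI=np.radians(-6.2);ux=np.array([np.cos(PSI),np.sin(PSI)]);uy=np.array([-np.sin(PSI),np.cos(PSI)])
def toolR(h):
    x=np.array([np.cos(h),np.sin(h),0]);z=np.array([0,0,-1.]);return np.c_[x,np.cross(z,x),z]
def rel(o,p,h):
    R=Ro.from_rotvec(o["orientation"]).as_matrix()
    return R.T@(np.array(p)-o["ee_pos"])/150, Ro.from_matrix(R.T@toolR(h)).as_rotvec()/(np.pi/3)
E
python3 - <<'E'
from h import *
np.set_printoptions(precision=3,suppress=True)
o=ctrl.get_obs();p=list(C-79*uy)+[300];print(p);print(*rel(o,p,np.pi/2+PSI))
E
```

```text
[np.float64(510.4680508992242), np.float64(-207.53792615381292), 300]
[-4.061  3.672 -0.516] [ 0.    -0.    -0.293]
```

{"fn": "move_arm", "kwargs": {
  "motion": [
    [[-0.1,0.1,-0.2],[0,0,0]],
    [[-0.3,0.25,-0.4],[0,0,0]],
    [[-0.5,0.45,-0.52],[0,0,0]],
    [[-0.75,0.7,-0.52],[0,0,0]],
    [[-1,0.92,-0.52],[0,0,0]]
  ],
  "gripper": 1
}}

```text
t: 1.88
ee_pos: [318.2, 377.8, 301.1]
orientation: [-2.631, -1.717, -0.002]
ft_force: [0.3, -0.1, 1.2]
width: 88.0
```

{"fn": "move_arm", "kwargs": {
  "motion": [
    [[-0.2,0.18,0],[0,0,0]],
    [[-0.4,0.36,0],[0,0,0]],
    [[-0.6,0.54,0],[0,0,0]],
    [[-0.8,0.72,0],[0,0,0]],
    [[-1,0.9,0],[0,0,0]]
  ]
}}

```text
t: 2.5
ee_pos: [381.1, 186.2, 300.9]
orientation: [2.631, 1.717, 0.001]
ft_force: [0.4, -0.6, 0.4]
width: 87.6
```

{"fn": "move_arm", "kwargs": {
  "motion": [
    [[-0.2,0.18,0],[0,0,0]],
    [[-0.4,0.36,0],[0,0,0]],
    [[-0.6,0.54,0],[0,0,0]],
    [[-0.8,0.72,0],[0,0,0]],
    [[-1,0.9,0],[0,0,0]]
  ]
}}

```text
t: 3.12
ee_pos: [444.2, -5.6, 300.9]
orientation: [2.631, 1.716, 0.001]
ft_force: [0.7, 0.4, -0.5]
width: 87.8
```

```bash
python3 - <<'E'
from h import *
np.set_printoptions(precision=3,suppress=True)
o=ctrl.get_obs();p=list(C-79*uy)+[300];print(o["t"],o["ee_pos"],o["qpos"],o["ft_force"]);print(*rel(o,p,np.pi/2+PSI))
E
```

```text
3.125 [444.209  -5.603 300.913] [-0.039  0.053  1.927  0.     1.161 -1.195] [ 0.672  0.371 -0.491]
[-1.054  0.947  0.006] [ 0.001 -0.    -0.293]
```

{"fn": "move_arm", "kwargs": {
  "motion": [
    [[-0.2,0.18,0],[0,0,-0.06]],
    [[-0.4,0.36,0],[0,0,-0.12]],
    [[-0.6,0.54,0],[0,0,-0.18]],
    [[-0.8,0.72,0],[0,0,-0.24]],
    [[-0.95,0.86,0],[0,0,-0.293]]
  ]
}}

```text
t: 3.75
ee_pos: [504.9, -188.3, 300.7]
orientation: [2.337, 2.099, 0.0]
ft_force: [0.4, 0.0, 0.1]
width: 88.1
```

```bash
python3 - <<'E'
from h import *
np.set_printoptions(precision=3,suppress=True)
o=ctrl.get_obs();p=list(C-79*uy)+[172];print(o["t"],o["ee_pos"],o["qpos"]);print(*rel(o,p,np.pi/2+PSI))
E
```

```text
3.75 [ 504.874 -188.292  300.731] [-0.379  0.21   1.743 -0.     1.188 -1.843]
[-0.123  0.05   0.858] [0.    0.    0.001]
```

Next I align, then descend most of the way to z ≈ 200 and check before straddling the bar.

{"fn": "move_arm", "kwargs": {
  "motion": [
    [[-0.08,0.03,0],[0,0,0]],
    [[-0.123,0.05,0.1],[0,0,0]],
    [[-0.123,0.05,0.25],[0,0,0]],
    [[-0.123,0.05,0.36],[0,0,0]],
    [[-0.123,0.05,0.4],[0,0,0]]
  ]
}}

```text
t: 4.38
ee_pos: [509.2, -204.9, 239.2]
orientation: [-2.336, -2.097, 0.001]
ft_force: [0.2, -0.4, 1.0]
width: 87.8
```

```bash
python3 - <<'E'
from h import *
np.set_printoptions(precision=3,suppress=True)
s=ctrl.get_image("side");t=ctrl.get_image("top")
save(s,"pics/s2.png",(200,130,400,290),4);save(t,"pics/t2.png",(260,90,460,260),4)
o=ctrl.get_obs();p=list(C-79*uy)+[172];print(o["t"],o["ee_pos"]);print(*rel(o,p,np.pi/2+PSI))
E
```

```text
4.475 [ 509.679 -205.283  240.   ]
[-0.015  0.007  0.453] [-0.001 -0.     0.001]
```

View pics/s2.png

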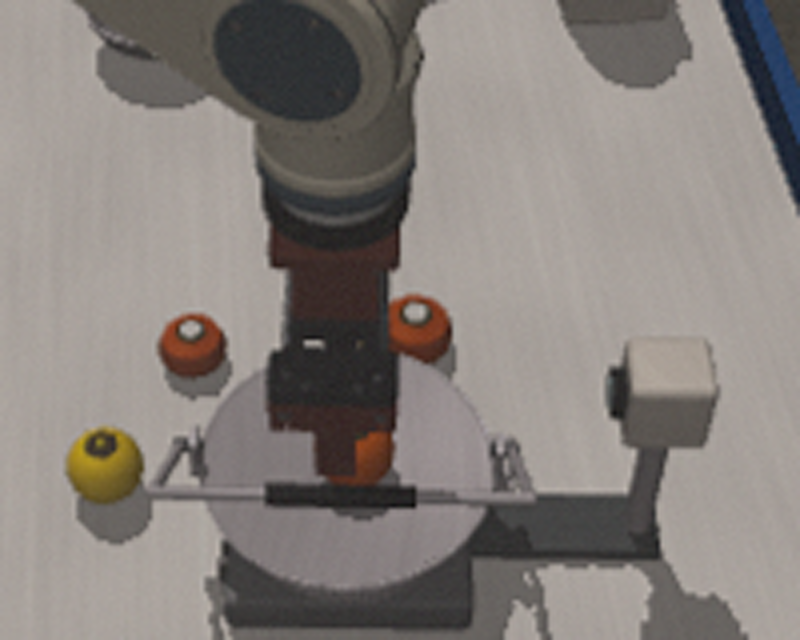

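View pics/t2.png

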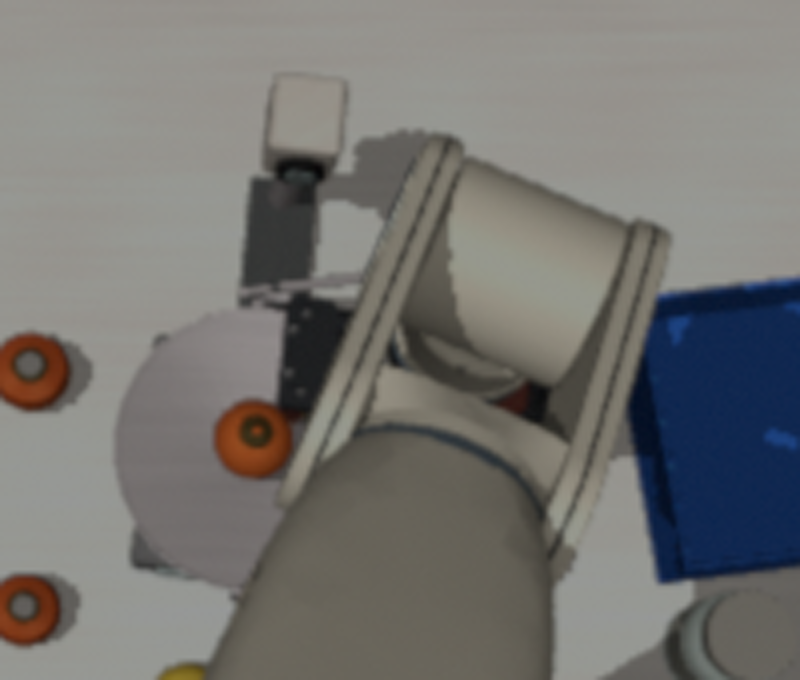

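The side crop shows the finger (335,450) centred laterally on the bar (340,495), and the sensor is clear. Next I descend around the bar.

{"fn": "move_arm", "kwargs": {
  "motion": [
    [[-0.015,0.007,0.08],[0,0,0]],
    [[-0.015,0.007,0.2],[0,0,0]],
    [[-0.015,0.007,0.32],[0,0,0]],
    [[-0.015,0.007,0.42],[0,0,0]],
    [[-0.015,0.007,0.45],[0,0,0]]
  ]
}}

```text
t: 5.1
ee_pos: [510.2, -207.9, 171.9]
orientation: [-2.337, -2.097, 0.001]
ft_force: [0.1, 1.0, -0.4]
width: 87.8
```

```bash
python3 - <<'E'
from h import *
np.set_printoptions(precision=3,suppress=True)
s=ctrl.get_image("side")
save(s,"pics/s3.png",(200,130,400,290),4)
o=ctrl.get_obs();print(o["t"],o["ee_pos"],o["ft_force"]);
for sft,z in((-67,173),(-30,195),(0,205),(25,210),(33,212),(37,214),(0,214)):print(sft,*rel(o,list(C+sft*uy)+[z],np.pi/2+PSI))
E
```

```text
5.15 [ 510.357 -208.009  171.964] [-0.353  0.334 -0.581]
-67 [ 0.083  0.    -0.007] [-0.001 -0.     0.   ]
-30 [ 0.33   0.    -0.153] [-0.001 -0.     0.   ]
0 [ 0.53  0.   -0.22] [-0.001 -0.     0.   ]
25 [ 0.697  0.    -0.253] [-0.001 -0.     0.   ]
33 [ 0.75   0.    -0.267] [-0.001 -0.     0.   ]
37 [ 0.777  0.    -0.28 ] [-0.001 -0.     0.   ]
0 [ 0.53  0.   -0.28] [-0.001 -0.     0.   ]
```

View pics/s3.png

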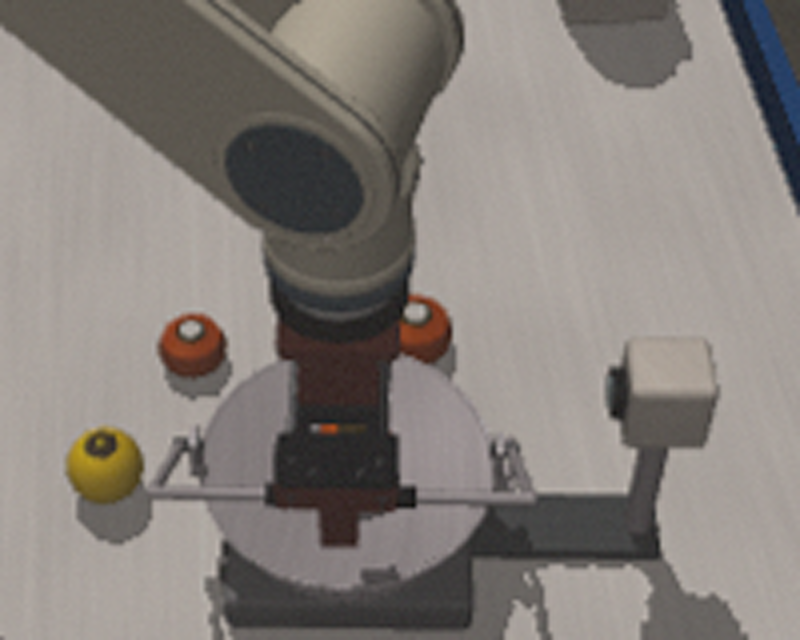

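{"fn": "move_arm", "kwargs": {
  "motion": [
    [[0.03,0,0],[0,0,0]],
    [[0.07,0,0],[0,0,0]],
    [[0.1,0,-0.01],[0,0,0]],
    [[0.14,0,-0.04],[0,0,0]],
    [[0.18,0,-0.07],[0,0,0]]
  ]
}}

```text
t: 5.78
ee_pos: [514.7, -182.0, 185.1]
orientation: [2.335, 2.096, 0.001]
ft_force: [0.7, -2.5, 2.1]
width: 87.5
```

{"fn": "move_arm", "kwargs": {
  "motion": [
    [[0.04,0,-0.02],[0,0,0]],
    [[0.08,0,-0.045],[0,0,0]],
    [[0.12,0,-0.07],[0,0,0]],
    [[0.16,0,-0.085],[0,0,0]],
    [[0.2,0,-0.1],[0,0,0]]
  ]
}}

```text
t: 6.4
ee_pos: [516.9, -151.0, 198.7]
orientation: [-2.338, -2.098, 0.0]
ft_force: [-0.3, -1.2, 1.1]
width: 87.7
```

```bash
python3 - <<'E'
from h import *
np.set_printoptions(precision=3,suppress=True)
s=ctrl.get_image("side")
save(s,"pics/s4.png",(200,130,400,290),4)
o=ctrl.get_obs();print(o["t"],o["ee_pos"],o["ft_force"],(o["ee_pos"][:2]-C)@uy);
for sft,z in((25,205),(37,214),(0,214)):print(sft,*rel(o,list(C+sft*uy)+[z],np.pi/2+PSI))
E
```

```text
6.45 [ 516.993 -150.443  198.899] [0.551 1.059 0.01 ] -21.53428548817751
25 [ 0.31  -0.002 -0.041] [-0. -0.  0.]
37 [ 0.39  -0.002 -0.1  ] [-0. -0.  0.]
0 [ 0.144 -0.002 -0.101] [-0. -0.  0.]
```

View pics/s4.png

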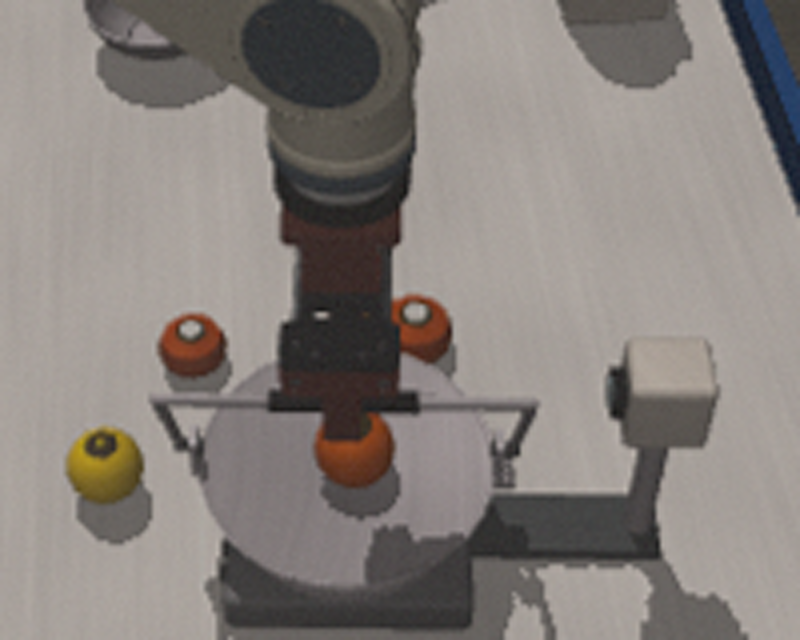

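The handle is swinging with the dish still and the fruit central, so I continue slowly through the catch.

{"fn": "move_arm", "kwargs": {
  "motion": [
    [[0.03,0,-0.01],[0,0,0]],
    [[0.07,0,-0.02],[0,0,0]],
    [[0.11,0,-0.03],[0,0,0]],
    [[0.15,0,-0.035],[0,0,0]],
    [[0.19,0,-0.04],[0,0,0]]
  ]
}}

```text
t: 7.08
ee_pos: [520.2, -122.8, 204.8]
orientation: [2.338, 2.098, 0.0]
ft_force: [-0.3, -0.3, -0.1]
width: 87.8
```

{"fn": "move_arm", "kwargs": {
  "motion": [
    [[0.03,0,0],[0,0,0]],
    [[0.06,0,0],[0,0,0]],
    [[0.09,0,0],[0,0,0]],
    [[0.11,0,0],[0,0,0]],
    [[0.12,0,0],[0,0,0]]
  ]
}}

```text
t: 7.7
ee_pos: [521.9, -105.0, 204.6]
orientation: [-2.338, -2.098, 0.0]
ft_force: [0.3, -0.2, 0.9]
width: 87.5
```

```bash
python3 - <<'E'
from h import *
np.set_printoptions(precision=3,suppress=True)
s=ctrl.get_image("side")
save(s,"pics/s5.png",(200,130,400,290),4)
print([ (d["p"],d["location"]) for n in("handle_bar","fruit_center","dish_floor") for d in ctrl.pinpoint("side",n)[:3]])
o=ctrl.get_obs();print(o["t"],o["ee_pos"],o["ft_force"],(o["ee_pos"][:2]-C)@uy);
for sft,z in((36,210),(37,214),(0,214)):print(sft,*rel(o,list(C+sft*uy)+[z],np.pi/2+PSI))
E
```

```text
[(0.87, [516.0, -139.8, 231.4]), (0.83, [527.5, -121.5, 85.6]), (0.66, [458.7, -320.1, 24.4]), (0.63, [345.0, -80.4, 32.0]), (0.94, [517.3, -125.6, 55.8])]
7.9 [ 521.942 -105.284  204.687] [-0.459 -0.433  0.425] 23.89508996946603
36 [ 0.081 -0.002 -0.035] [ 0. -0.  0.]
37 [ 0.087 -0.002 -0.062] [ 0. -0.  0.]
0 [-0.159 -0.002 -0.062] [ 0. -0.  0.]
```

View pics/s5.png

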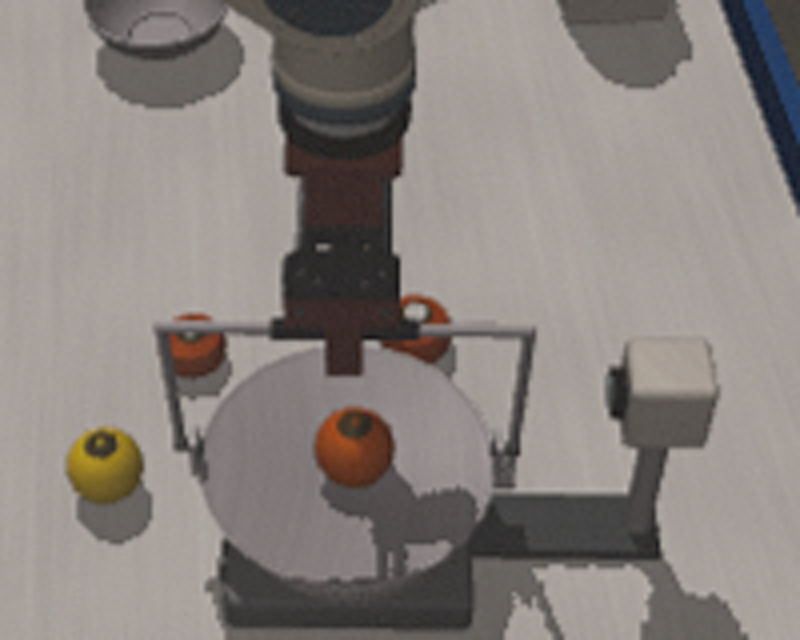

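```bash
python3 - <<'E'
from h import *
np.set_printoptions(precision=1,suppress=True)
s=ctrl.get_image("side")
for z in(230,233):print(atz(s,(200+345/4,130+329/4),z), proj(s,[*C,233]), proj(s,[*(C-13*uy),232]))
E
```

```text
[ 519.1 -141.3  230. ] [285.8 207.7] [285.6 211.9]
[ 518.9 -143.9  233. ] [285.8 207.7] [285.6 211.9]
```

The bar is at about -13 mm from upright and still on the finger, so I keep pushing gently to the stop.

{"fn": "move_arm", "kwargs": {
  "motion": [
    [[0.02,0,-0.01],[0,0,0]],
    [[0.04,0,-0.02],[0,0,0]],
    [[0.055,0,-0.03],[0,0,0]],
    [[0.065,0,-0.03],[0,0,0]],
    [[0.073,0,-0.03],[0,0,0]]
  ]
}}

```text
t: 8.57
ee_pos: [523.1, -94.3, 209.2]
orientation: [2.338, 2.098, -0.0]
ft_force: [-0.1, 0.3, 0.6]
width: 88.0
```

```bash
python3 - <<'E'
from h import *
np.set_printoptions(precision=3,suppress=True)
s=ctrl.get_image("side")
save(s,"pics/s6.png",(200,130,400,290),4)
print([ (d["p"],d["location"]) for n in("handle_bar","fruit_center","dish_floor") for d in ctrl.pinpoint("side",n)[:1]])
o=ctrl.get_obs();print(o["t"],o["ee_pos"],o["ft_force"],(o["ee_pos"][:2]-C)@uy);
E
```

```text
[(0.97, [519.3, -128.5, 234.8]), (0.66, [528.2, -124.2, 88.1]), (0.68, [520.4, -127.9, 55.3])]
8.775 [523.089 -94.378 209.114] [0.242 0.685 0.002] 34.86143347116834
```

View pics/s6.png

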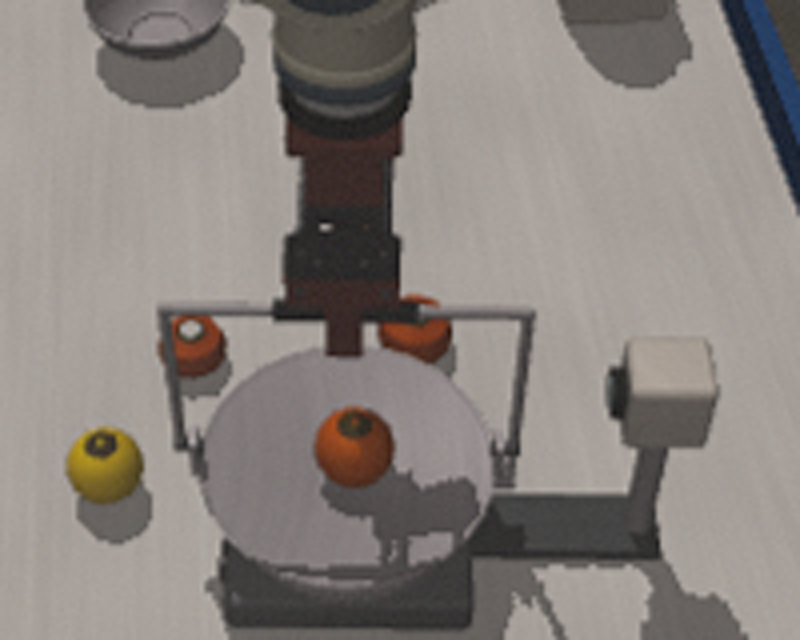

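{"fn": "move_arm", "kwargs": {
  "motion": [
    [[0.005,0,0],[0,0,0]],
    [[0.01,0,0],[0,0,0]],
    [[0.014,0,0],[0,0,0]],
    [[0.014,0,0],[0,0,0]],
    [[0.014,0,0],[0,0,0]]
  ]
}}

```text
t: 9.4
ee_pos: [523.3, -92.3, 209.2]
orientation: [-2.338, -2.098, 0.0]
ft_force: [-0.3, 0.9, 0.6]
width: 88.1
```

```bash
python3 - <<'E'
from h import *
np.set_printoptions(precision=3,suppress=True)
o=ctrl.get_obs();print(o["t"],o["ee_pos"],o["ft_force"],(o["ee_pos"][:2]-C)@uy);
for sft,z in((0,210),(0,214)):print(sft,*rel(o,list(C+sft*uy)+[z],np.pi/2+PSI))
t=ctrl.get_image("side");a=[]
for i in range(3):
    ctrl.get_image("side"); a.append(ctrl.pinpoint("side","handle_bar")[0]["location"])
print(np.mean(a,0))
save(t,"pics/s7.png",(200,130,400,290),4)
g=cv2.cvtColor(t["pixels"],cv2.COLOR_RGB2GRAY)
print(g[204:212,262:312:2])
E
```

```text
9.4 [523.333 -92.304 209.164] [-0.278  0.884  0.555] 36.94905326240597
0 [-0.246 -0.002 -0.006] [-0.  0.  0.]
0 [-0.246 -0.002 -0.032] [-0.  0.  0.]
[ 519.1   -128.133  232.733]
[[163 163 163 135 129  48  44  49  46  48  48  49  48  43  47  49  44  62
   45 109  87  93 112 143 162]
 [151 156 155  97  67  48  47  50  42  48  48  50  46  47  49  47  46  52
   47  53  48  55  63  95 155]
 [140 144 149  75  42  47  45  44  47  42  48  44  45  42  44  43  43  43
   41  37  41  65 114 105 142]
 [110 115 120  61  41  38  47  45  46  44  46  47  47  46  44  42  40  40
   44  42  40  72 126 124 127]
 [ 89  84  82  46  36  41  44  42  42  38  44  44  44  45  42  37  39  45
   42  38  38  62  97  97  99]
 [146 145 144  79  29  33  30  32  29  33  47  42  45  45  36  35  36  38
   39  37  40  57  65  67  67]
 [165 165 166 125 106 111 108 109 112 111  50  43  46  47  51  76  50  49
   46  48  41  51  51  71  71]
 [161 162 163 156 157 157 157 156 157 162  53  44  46  43  80 148  97  75
   76  76  71  52  66  75  75]]
```

View pics/s7.png

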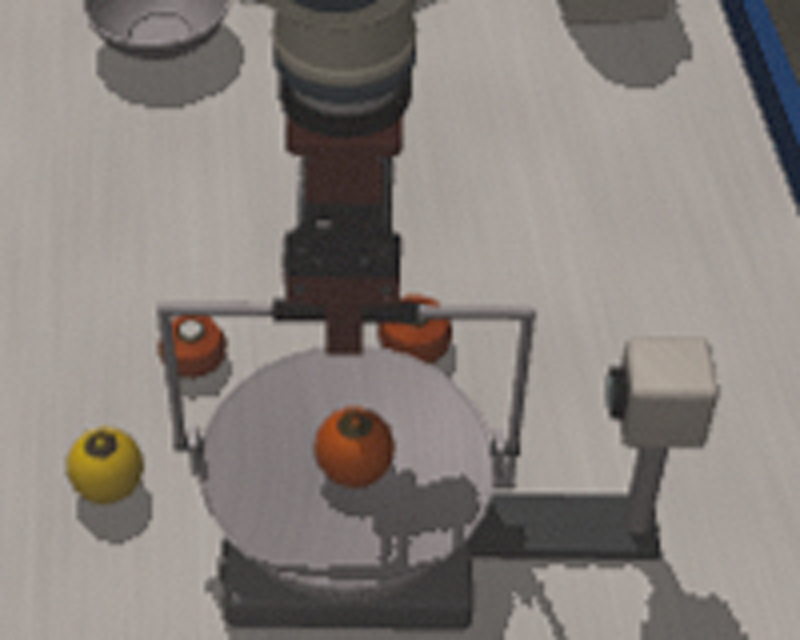

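The finger advanced 2 mm while the bar stayed put and the force stayed near zero, so the handle snapped onto its stop and is seated. Next I centre on the bar and close partway.

{"fn": "move_arm", "kwargs": {
  "motion": [
    [[-0.04,0.003,-0.006],[0,0,0]],
    [[-0.1,0.003,-0.016],[0,0,0]],
    [[-0.17,0.003,-0.026],[0,0,0]],
    [[-0.22,0.003,-0.032],[0,0,0]],
    [[-0.24,0.003,-0.032],[0,0,0]]
  ]
}}

```text
t: 10.38
ee_pos: [519.9, -128.9, 214.1]
orientation: [2.339, 2.097, 0.0]
ft_force: [-1.1, 0.2, -0.8]
width: 87.7
```

{"fn": "move_arm", "kwargs": {
  "motion": [
    [[0,0,0],[0,0,0]],
    [[0,0,0],[0,0,0]],
    [[0,0,0],[0,0,0]],
    [[0,0,0],[0,0,0]],
    [[0,0,0],[0,0,0]]
  ],
  "gripper": 0.27
}}

```text
t: 11.0
ee_pos: [519.9, -128.0, 214.0]
orientation: [-2.338, -2.099, 0.0]
ft_force: [0.1, -0.2, 0.5]
width: 41.3
```

```bash
python3 - <<'E'
from h import *
np.set_printoptions(precision=3,suppress=True)
o=ctrl.get_obs();print(o["t"],o["ee_pos"],o["ft_force"],o["width"],(o["ee_pos"][:2]-C)@uy,(o["ee_pos"][:2]-C)@ux)
t=ctrl.get_image("side");save(t,"pics/s8.png",(240,150,340,225),8)
t=ctrl.get_image("top");save(t,"pics/t8.png",(240,90,440,260),4)
E
```

```text
11.0 [ 519.94  -128.009  213.966] [ 0.112 -0.19   0.458] 41.29381480154475 1.0869664361071096 0.827326609869438
```

View pics/s8.png

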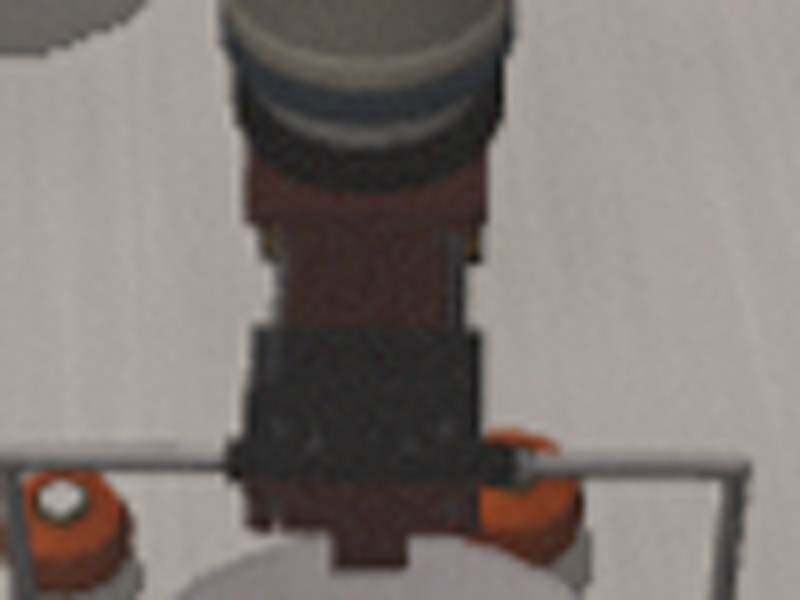

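View pics/t8.png

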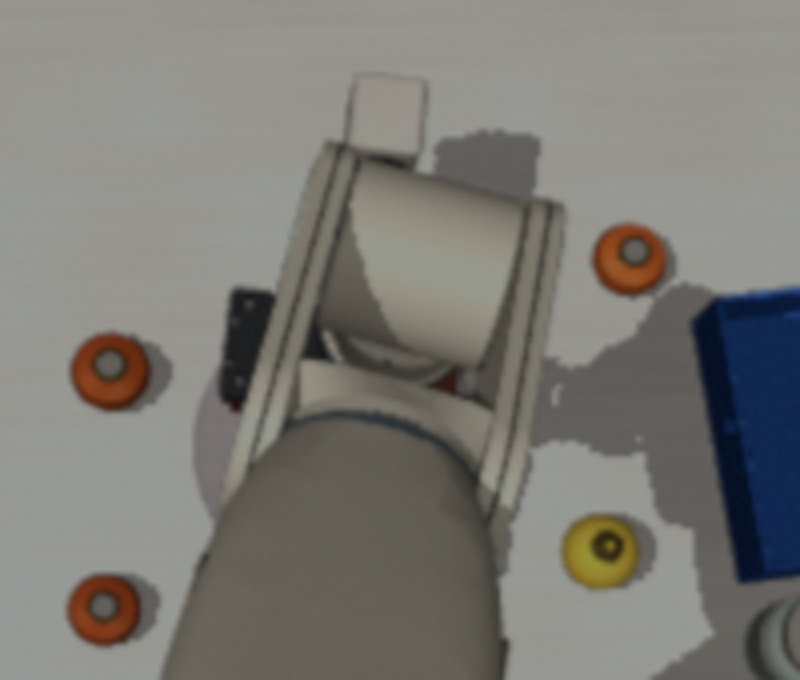

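The bar spans 228–518 (mid 373) in the side crop and the finger mid is 370, so they are centred within 1 mm. Closing.

{"fn": "move_arm", "kwargs": {
  "motion": [
    [[0,0,0],[0,0,0]],
    [[0,0,0],[0,0,0]],
    [[0,0,0],[0,0,0]],
    [[0,0,0],[0,0,0]],
    [[0,0,0],[0,0,0]]
  ],
  "gripper": 0
}}

```text
t: 11.72
ee_pos: [519.9, -128.1, 214.0]
orientation: [2.338, 2.098, 0.0]
ft_force: [-0.0, 1.5, 0.4]
width: 13.2
```

```bash
python3 - <<'E'
from h import *
np.set_printoptions(precision=3,suppress=True)
t=ctrl.get_image("side");save(t,"pics/s9.png",(200,130,400,290),4)
o=ctrl.get_obs();print(o["t"],o["ee_pos"],o["ft_force"],o["moment"],o["width"],(o["ee_pos"][:2]-C)@uy,(o["ee_pos"][:2]-C)@ux)
print([ (d["p"],d["location"]) for n in("handle_bar","fruit_center","dish_floor") for d in ctrl.pinpoint("side",n)[:3]])
E
```

```text
11.775 [ 519.935 -128.099  213.978] [ 0.308  1.192 -0.517] [ 0.198 -0.016  0.028] 13.201973305762172 0.9970039041641613 0.8320501444885662
[(0.87, [528.0, -121.3, 87.9]), (0.85, [460.5, -320.6, 28.4]), (0.73, [344.2, -78.7, 32.3]), (0.63, [518.0, -123.6, 55.3])]
```

View pics/s9.png

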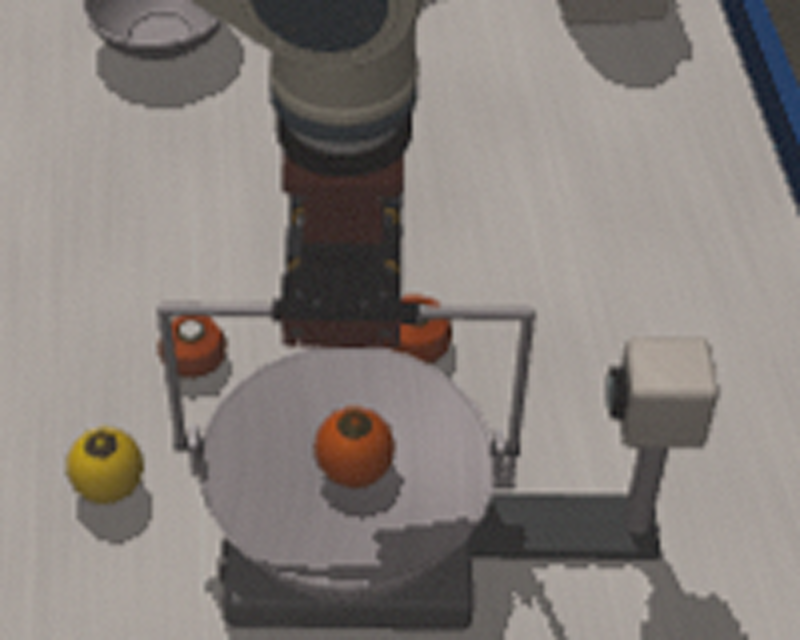

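Gripped at 13.2 mm. A steady +y force of about 1.2 N suggests I'm pulling the bar slightly toward -y, so I ease +1 mm in y to unload the catch.

{"fn": "move_arm", "kwargs": {
  "motion": [
    [[0.003,0,0],[0,0,0]],
    [[0.005,0,0],[0,0,0]],
    [[0.007,0,0],[0,0,0]],
    [[0.007,0,0],[0,0,0]],
    [[0.007,0,0],[0,0,0]]
  ]
}}

```text
t: 12.55
ee_pos: [520.1, -127.3, 214.1]
orientation: [2.338, 2.098, -0.0]
ft_force: [-1.1, -3.1, 1.2]
width: 13.4
```

```bash
python3 - <<'E'
from h import *
np.set_printoptions(precision=3,suppress=True)
o=ctrl.get_obs();print(o["t"],o["ee_pos"],o["ft_force"],o["moment"])
t=ctrl.get_image("side");save(t,"pics/s10.png",(200,130,400,290),4)
o=ctrl.get_obs();print(o["ft_force"],o["moment"])
t=ctrl.get_image("side")
o=ctrl.get_obs();print(o["ft_force"],o["moment"])
E
```

```text
12.55 [ 520.088 -127.334  214.075] [-1.055 -3.071  1.237] [-0.444  0.109 -0.001]
[-0.351 -3.746  1.567] [-0.5    0.143 -0.016]
[-0.597 -3.897  1.88 ] [-0.527  0.13   0.054]
```

View pics/s10.png

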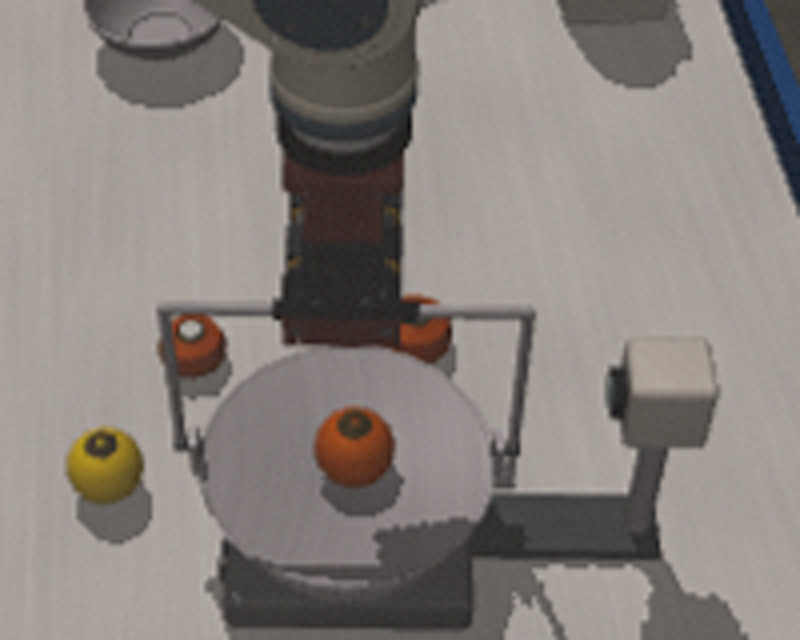

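{"fn": "move_arm", "kwargs": {
  "motion": [
    [[-0.002,0,0],[0,0,0]],
    [[-0.003,0,0],[0,0,0]],
    [[-0.003,0,0],[0,0,0]],
    [[-0.003,0,0],[0,0,0]],
    [[-0.003,0,0],[0,0,0]]
  ]
}}

```text
t: 13.28
ee_pos: [520.0, -127.5, 214.0]
orientation: [2.338, 2.098, 0.0]
ft_force: [0.3, -2.9, 1.6]
width: 13.0
```

```bash
python3 - <<'E'
from h import *
np.set_printoptions(precision=3,suppress=True)
o=ctrl.get_obs();print(o["t"],o["ee_pos"],o["ft_force"],o["moment"])
for i in range(3):
  t=ctrl.get_image("side")
  o=ctrl.get_obs();print(o["ft_force"],o["moment"])
E
```

```text
13.275 [ 520.018 -127.535  213.998] [ 0.326 -2.915  1.597] [-0.363  0.11   0.096]
[-0.779 -1.953  1.701] [-0.353  0.103  0.018]
[ 0.165 -3.067  0.675] [-0.372  0.138 -0.001]
[ 0.147 -2.806  1.937] [-0.408  0.099  0.045]
```

{"fn": "move_arm", "kwargs": {
  "motion": [
    [[-0.001,0,0],[0,0,0]],
    [[-0.003,0,0],[0,0,0]],
    [[-0.003,0,0],[0,0,0]],
    [[-0.003,0,0],[0,0,0]],
    [[-0.003,0,0],[0,0,0]]
  ]
}}

```text
t: 14.05
ee_pos: [520.0, -127.8, 214.0]
orientation: [-2.338, -2.098, -0.0]
ft_force: [-0.1, 1.2, 1.1]
width: 12.9
```

```bash
python3 - <<'E'
from h import *
np.set_printoptions(precision=3,suppress=True)
o=ctrl.get_obs();print(o["t"],o["ee_pos"],o["ft_force"],o["moment"])
for i in range(2):
  t=ctrl.get_image("side")
  o=ctrl.get_obs();print(o["ft_force"],o["moment"])
E
```

```text
14.05 [ 519.964 -127.822  213.977] [-0.061  1.213  1.116] [ 0.126 -0.022  0.043]
[0.092 1.33  1.269] [ 0.13  -0.04  -0.019]
[0.037 1.224 2.028] [0.114 0.055 0.088]
```

{"fn": "move_arm", "kwargs": {
  "motion": [
    [[0.001,0,-0.005],[0,0,0]],
    [[0.001,0,-0.013],[0,0,0]],
    [[0.001,0,-0.023],[0,0,0]],
    [[0.001,0,-0.035],[0,0,0]],
    [[0.001,0,-0.05],[0,0,0]]
  ]
}}

```text
t: 14.78
ee_pos: [519.8, -127.8, 221.5]
orientation: [-2.338, -2.098, 0.0]
ft_force: [-1.0, -0.2, -7.5]
width: 13.3
```

```bash
python3 - <<'E'
from h import *
np.set_printoptions(precision=3,suppress=True)
o=ctrl.get_obs();print(o["t"],o["ee_pos"],o["ft_force"],o["moment"])
t=ctrl.get_image("side");save(t,"pics/s11.png",(200,130,400,290),4)
print([ (d["p"],d["location"]) for n in("handle_bar","fruit_center","dish_floor") for d in ctrl.pinpoint("side",n)[:1]])
E
```

```text
14.775 [ 519.813 -127.832  221.461] [-1.    -0.2   -7.532] [ 0.003  0.023 -0.061]
[(0.86, [459.1, -322.3, 28.0]), (0.69, [515.0, -126.5, 63.1])]
```

View pics/s11.png

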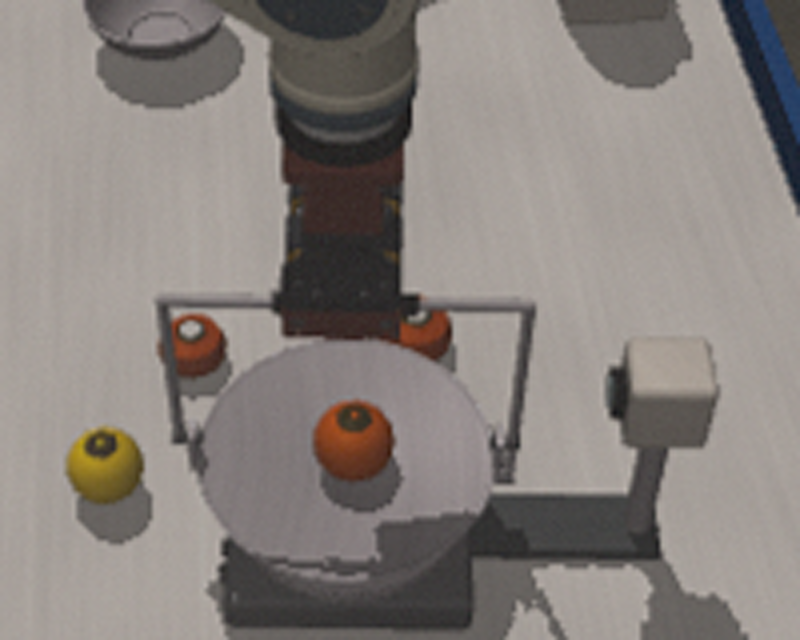

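The dish is clear of the scale with about 7 N on the wrist and near-zero moment. It looks level and the fruit is central. Continuing straight up.

{"fn": "move_arm", "kwargs": {
  "motion": [
    [[0,0,-0.018],[0,0,0]],
    [[0,0,-0.04],[0,0,0]],
    [[0,0,-0.065],[0,0,0]],
    [[0,0,-0.09],[0,0,0]],
    [[0,0,-0.115],[0,0,0]]
  ]
}}

```text
t: 15.6
ee_pos: [519.9, -127.8, 239.0]
orientation: [2.338, 2.098, 0.0]
ft_force: [0.8, 0.2, -6.3]
width: 13.0
```

{"fn": "move_arm", "kwargs": {
  "motion": [
    [[0,0,-0.027],[0,0,0]],
    [[0,0,-0.055],[0,0,0]],
    [[0,0,-0.083],[0,0,0]],
    [[0,0,-0.111],[0,0,0]],
    [[0,0,-0.139],[0,0,0]]
  ]
}}

```text
t: 16.23
ee_pos: [520.0, -127.8, 259.9]
orientation: [-2.338, -2.098, -0.0]
ft_force: [-0.5, 0.2, -5.7]
width: 12.8
```

{"fn": "move_arm", "kwargs": {
  "motion": [
    [[0,0,-0.028],[0,0,0]],
    [[0,0,-0.055],[0,0,0]],
    [[0,0,-0.08],[0,0,0]],
    [[0,0,-0.102],[0,0,0]],
    [[0,0,-0.122],[0,0,0]]
  ]
}}

```text
t: 16.85
ee_pos: [519.9, -127.8, 278.1]
orientation: [-2.338, -2.098, 0.0]
ft_force: [-0.6, -0.4, -7.3]
width: 13.1
```

```bash
python3 - <<'E'
from h import *
np.set_printoptions(precision=3,suppress=True)
o=ctrl.get_obs();print(o["t"],o["ee_pos"],o["ft_force"],o["moment"],o["qpos"])
t=ctrl.get_image("side");save(t,"pics/s12.png",(200,130,400,290),4)
print([ (d["p"],d["location"]) for n in("handle_bar","fruit_center","dish_floor") for d in ctrl.pinpoint("side",n)[:1]])
E
```

```text
16.85 [ 519.926 -127.832  278.065] [-0.627 -0.393 -7.311] [ 0.061 -0.004 -0.027] [-0.263  0.228  1.774 -0.     1.139 -1.726]
[(0.79, [459.0, -319.7, 27.5]), (0.82, [514.6, -127.1, 120.2])]
```

View pics/s12.png

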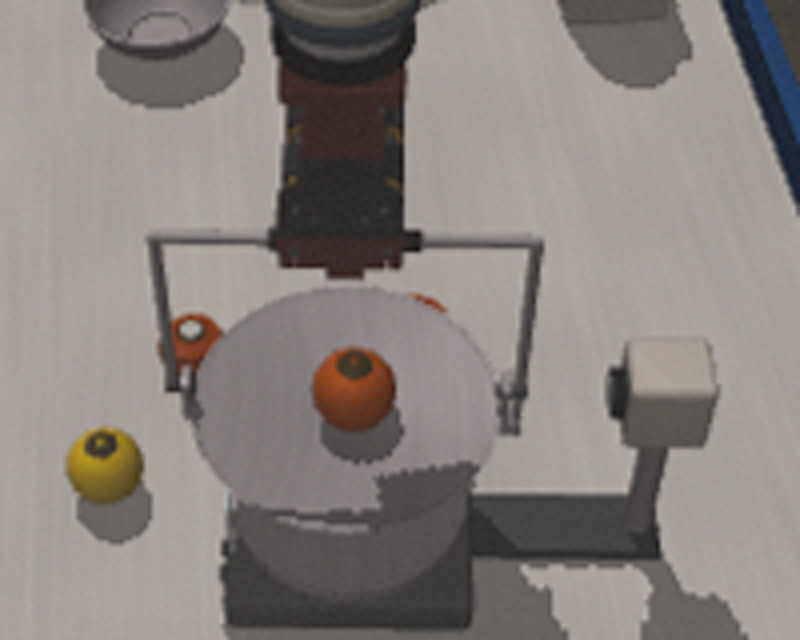

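{"fn": "move_arm", "kwargs": {
  "motion": [
    [[0,0,-0.017],[0,0,0]],
    [[0,0,-0.033],[0,0,0]],
    [[0,0,-0.049],[0,0,0]],
    [[0,0,-0.064],[0,0,0]],
    [[0,0,-0.078],[0,0,0]]
  ]
}}

```text
t: 17.68
ee_pos: [520.0, -127.9, 289.8]
orientation: [2.338, 2.098, 0.0]
ft_force: [0.3, -0.8, -6.7]
width: 13.1
```

{"fn": "move_arm", "kwargs": {
  "motion": [
    [[0,0,-0.01],[0,0,0]],
    [[0,0,-0.018],[0,0,0]],
    [[0,0,-0.024],[0,0,0]],
    [[0,0,-0.028],[0,0,0]],
    [[0,0,-0.03],[0,0,0]]
  ]
}}

```text
t: 18.3
ee_pos: [519.9, -127.8, 294.1]
orientation: [-2.338, -2.098, 0.0]
ft_force: [0.4, 0.8, -7.1]
width: 13.1
```

```bash
python3 - <<'E'
from h import *
np.set_printoptions(precision=2,suppress=True)
o=ctrl.get_obs();print(o["t"],o["ee_pos"],o["ft_force"],o["moment"])
t=ctrl.get_image("side");save(t,"pics/s13.png",(230,160,350,250),6.6)
print([ (d["p"],d["location"]) for n in("handle_bar","fruit_center","dish_floor","dish") for d in ctrl.pinpoint("side",n)[:2]])
P=o["ee_pos"];zb=P[2]+19;c=P[:2]
X=lambda a,b,z:(proj(t,[*(c+a*ux+b*uy),z])-[230,160])*6.6
print("barends",X(-113,0,zb),X(113,0,zb),"hinge",X(-113,0,zb-140),X(113,0,zb-140))
print("fruit ctr",X(0,0,zb-149),"rim L R F B",X(-103,0,zb-154),X(103,0,zb-154),X(0,-103,zb-154),X(0,103,zb-154))
E
```

```text
18.3 [ 519.94 -127.82  294.08] [ 0.39  0.78 -7.14] [0.03 0.08 0.  ]
[(0.81, [458.7, -322.9, 25.4]), (0.76, [525.1, -121.0, 166.8]), (0.98, [518.5, -128.4, 137.8]), (0.85, [517.9, -128.5, 126.2])]
barends [ 50.05 158.82] [690.57 166.94] hinge [ 83.55 408.34] [661.16 417.59]
fruit ctr [371.37 427.35] rim L R F B [111.66 431.04] [633.04 439.55] [364.68 653.42] [377.39 243.32]
```

View pics/s13.png

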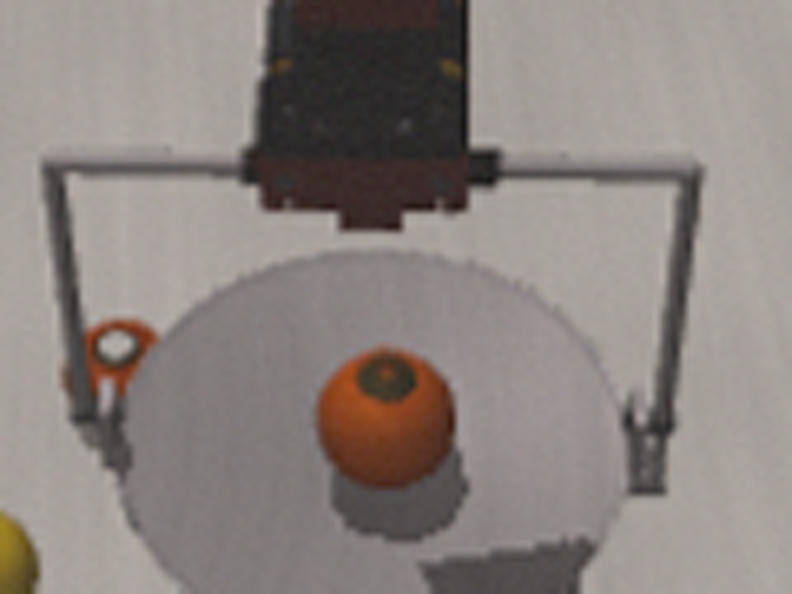

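At 80 mm the bar ends are at (55,165) and (690,172) against 159/167 predicted for a level dish, so it is level. The fruit is within about 8 mm of centre, as at the start. Now the quarter turn, slow and ramped.

{"fn": "move_arm", "kwargs": {
  "motion": [
    [[0,0,0],[0,0,0.01]],
    [[0,0,0],[0,0,0.03]],
    [[0,0,0],[0,0,0.06]],
    [[0,0,0],[0,0,0.1]],
    [[0,0,0],[0,0,0.15]]
  ]
}}

```text
t: 19.18
ee_pos: [519.9, -127.9, 294.1]
orientation: [2.498, 1.905, -0.0]
ft_force: [0.2, -0.9, -6.5]
width: 13.2
```

{"fn": "move_arm", "kwargs": {
  "motion": [
    [[0,0,0],[0,0,0.06]],
    [[0,0,0],[0,0,0.12]],
    [[0,0,0],[0,0,0.18]],
    [[0,0,0],[0,0,0.24]],
    [[0,0,0],[0,0,0.3]]
  ]
}}

```text
t: 19.8
ee_pos: [519.9, -127.8, 294.1]
orientation: [-2.766, -1.49, 0.0]
ft_force: [0.6, -0.3, -6.5]
width: 13.7
```

```bash
python3 - <<'E'
from h import *
np.set_printoptions(precision=2,suppress=True)
o=ctrl.get_obs();print(o["t"],o["ee_pos"],o["ft_force"],o["moment"],o["qpos"])
t=ctrl.get_image("side");save(t,"pics/s14.png",(200,130,400,290),4)
E
```

```text
19.8 [ 519.95 -127.82  294.06] [ 0.62 -0.27 -6.46] [-0.03 -0.01 -0.04] [-0.26  0.21  1.76  0.    1.17 -1.25]
```

View pics/s14.png

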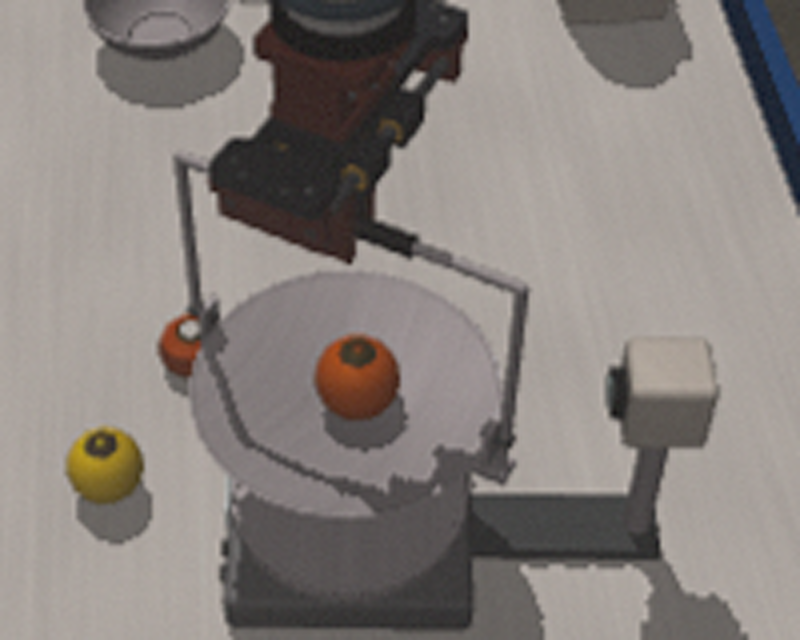

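The dish has turned about 27°, is still level, and the fruit sits at (357,377) in the middle. Continuing.

{"fn": "move_arm", "kwargs": {
  "motion": [
    [[0,0,0],[0,0,0.06]],
    [[0,0,0],[0,0,0.12]],
    [[0,0,0],[0,0,0.18]],
    [[0,0,0],[0,0,0.24]],
    [[0,0,0],[0,0,0.3]]
  ]
}}

```text
t: 20.48
ee_pos: [520.0, -127.8, 294.1]
orientation: [-2.964, -1.041, -0.0]
ft_force: [0.2, -0.0, -7.8]
width: 13.2
```

{"fn": "move_arm", "kwargs": {
  "motion": [
    [[0,0,0],[0,0,0.06]],
    [[0,0,0],[0,0,0.12]],
    [[0,0,0],[0,0,0.18]],
    [[0,0,0],[0,0,0.24]],
    [[0,0,0],[0,0,0.3]]
  ]
}}

```text
t: 21.1
ee_pos: [520.0, -127.8, 294.1]
orientation: [3.09, 0.564, 0.0]
ft_force: [0.3, 0.1, -6.7]
width: 13.1
```

{"fn": "move_arm", "kwargs": {
  "motion": [
    [[0,0,0],[0,0,0.06]],
    [[0,0,0],[0,0,0.12]],
    [[0,0,0],[0,0,0.18]],
    [[0,0,0],[0,0,0.24]],
    [[0,0,0],[0,0,0.3]]
  ]
}}

```text
t: 21.72
ee_pos: [519.9, -127.8, 294.1]
orientation: [-3.141, -0.074, 0.0]
ft_force: [-0.3, -0.5, -5.8]
width: 13.3
```

{"fn": "move_arm", "kwargs": {
  "motion": [
    [[0,0,0],[0,0,0.05]],
    [[0,0,0],[0,0,0.09]],
    [[0,0,0],[0,0,0.12]],
    [[0,0,0],[0,0,0.14]],
    [[0,0,0],[0,0,0.15]]
  ]
}}

```text
t: 22.35
ee_pos: [519.9, -127.8, 294.1]
orientation: [3.137, -0.17, -0.0]
ft_force: [-0.2, 0.2, -7.0]
width: 13.7
```

```bash
python3 - <<'E'
from h import *
np.set_printoptions(precision=2,suppress=True)
o=ctrl.get_obs();print(o["t"],o["ee_pos"],o["ft_force"],o["moment"],o["qpos"],o["width"])
R=Ro.from_rotvec(o["orientation"]).as_matrix();print("heading",np.degrees(np.arctan2(R[1,0],R[0,0])),R[:,2])
t=ctrl.get_image("side");save(t,"pics/s15.png",(200,100,400,250),4)
print([ (d["p"],d["location"]) for n in("handle_bar","fruit_center","dish_floor","dish") for d in ctrl.pinpoint("side",n)[:2]])
u=ctrl.get_image("top");save(u,"pics/t15.png",(220,60,420,260),3)
P=o["ee_pos"];zb=P[2]+19;c=P[:2]
X=lambda a,b,z:(proj(t,[*(c-a*uy+b*ux),z])-[200,100])*4
print("barends",X(-113,0,zb),X(113,0,zb),"hinge",X(-113,0,zb-140),X(113,0,zb-140))
print("fruit ctr",X(0,0,zb-149),"rim N F L R",X(-103,0,zb-154),X(103,0,zb-154),X(0,-103,zb-154),X(0,103,zb-154))
E
```

```text
22.35 [ 519.94 -127.84  294.07] [-0.2   0.21 -6.99] [-0.05  0.09  0.05] [-0.26  0.21  1.76 -0.    1.17 -0.15] 13.702739062927012
heading -6.209257446038427 [-0. -0. -1.]
[(0.79, [521.3, -125.7, 313.2]), (0.7, [460.9, -319.5, 26.5]), (0.63, [525.8, -133.0, 164.1]), (0.69, [517.1, -125.1, 137.6]), (0.41, [547.7, -488.9, -0.0])]
barends [348.08 209.74] [338.36 489.69] hinge [348.97 363.13] [340.41 636.83]
fruit ctr [345.07 499.04] rim N F L R [348.72 387.49] [341.02 636.05] [187.67 501.27] [503.66 506.43]
```

View pics/s15.png

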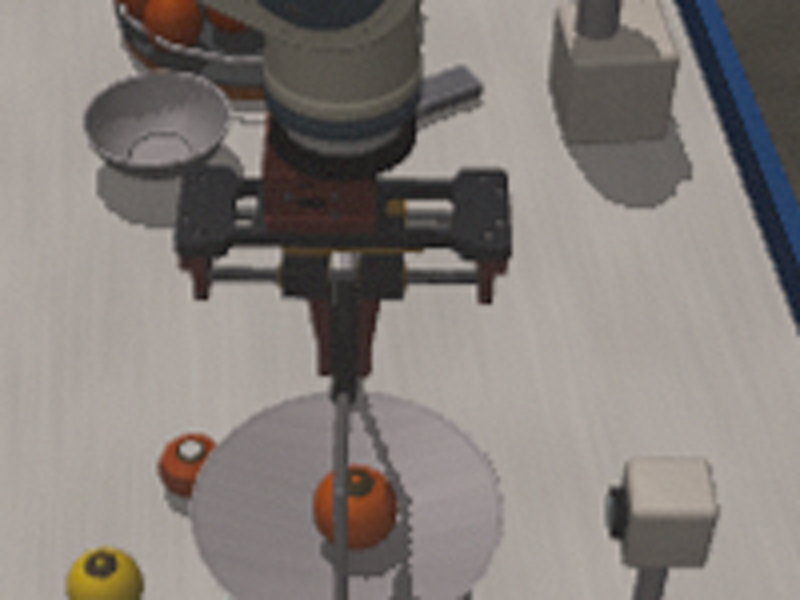

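View pics/t15.png

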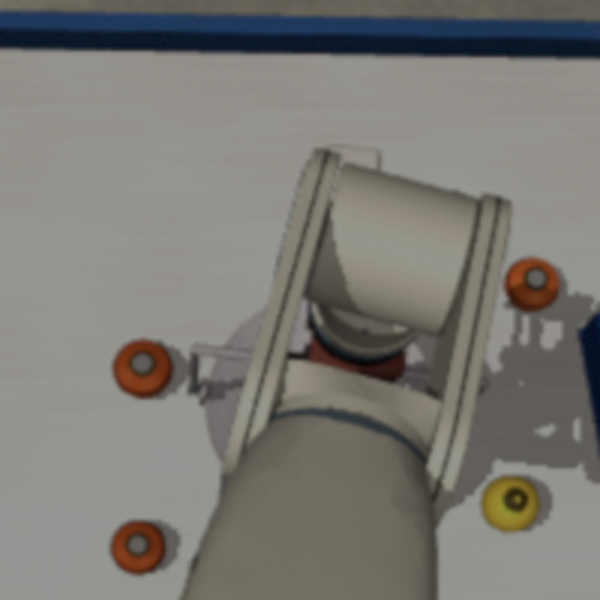

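The turn is complete: heading changed 90.0°, the rim edges are at 192/500 (predicted 188/504), and the fruit is at (354,507) near the middle. One settling call, then a final check.

{"fn": "move_arm", "kwargs": {
  "motion": [
    [[0,0,0],[0,0,0]],
    [[0,0,0],[0,0,0]],
    [[0,0,0],[0,0,0]],
    [[0,0,0],[0,0,0]],
    [[0,0,0],[0,0,0]]
  ]
}}

```text
t: 23.28
ee_pos: [519.9, -127.8, 294.1]
orientation: [3.137, -0.17, -0.0]
ft_force: [0.3, -0.4, -7.0]
width: 13.3
```

```bash
python3 - <<'E'
from h import *
np.set_printoptions(precision=2,suppress=True)
t=ctrl.get_image("side");save(t,"pics/s16.png",(200,140,400,290),4)
print([ (d["p"],d["location"]) for n in("handle_bar","fruit_center","dish_floor") for d in ctrl.pinpoint("side",n)[:3]])
o=ctrl.get_obs();print(o["t"],o["ee_pos"],o["ft_force"],o["moment"],o["width"])
E
```

```text
[(0.89, [521.3, -126.3, 315.1]), (0.87, [346.0, -78.3, 30.1]), (0.72, [527.1, -135.4, 168.4]), (0.6, [456.1, -317.7, 30.1]), (0.85, [519.7, -126.3, 136.2]), (0.69, [525.5, -133.3, 135.7])]
23.475 [ 519.95 -127.84  294.07] [-0.14 -0.44 -7.29] [0.   0.07 0.02] 13.412415936926374
```

View pics/s16.png

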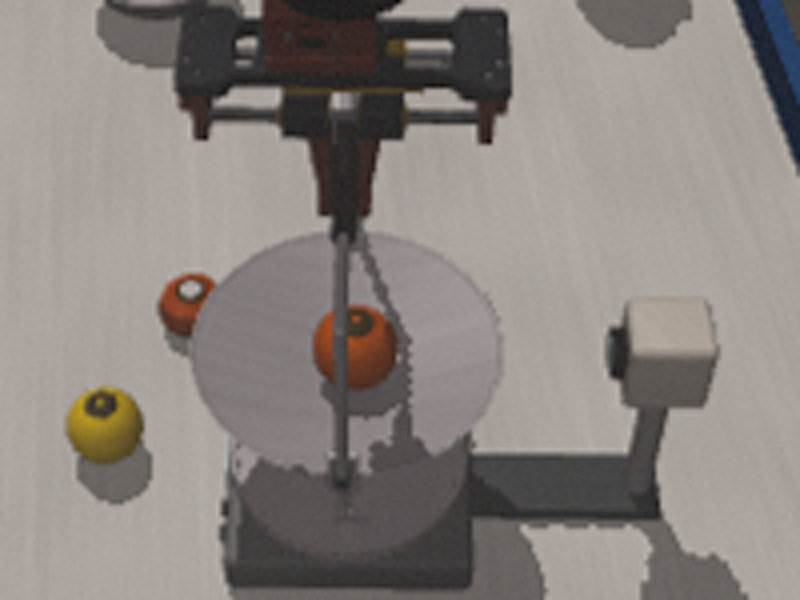

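The picture hasn't changed: fruit at (354,347), front hinge at row 475 against 477 predicted for a level dish, and a clear line from the sensor to the fruit. Handing in.

```bash
python3 -c "
from workcell import ctrl
print(ctrl.close_job())"
```

```text
the job is handed in; nothing more can be done
None
```

I swung the handle up with the open gripper's rear finger until it snapped onto its stop. I then gripped the middle of the bar, lifted the dish 80 mm straight up, and turned it 90.0° clockwise (seen from above). I handed in at about 23.5 s, still holding the dish over the scale.

**Last checks**
- **Level:** the bar, hinge and rim pixels match a level dish to within about 2 px, and the wrist carries a steady 7 N with almost no moment.
- **Fruit:** it is at rest about 6–10 mm from the dish's centre, inside the flat floor, roughly as far off as at the start.
- **Sensor view:** the handle's legs now stand at ±y, clear of the line from the sensor to the fruit.
- **Surroundings:** the bystanders in view look undisturbed.

**Disagreements**
- **Handle seating:** just past the catch, the handle had not yet snapped and needed another 10 mm of push.
- **Gripping the bar:** I had to shift sideways in three small steps of under 1 mm. The sideways force swung between +1 and −4 N, then read near zero once lifted.
- **Detections:** the networks sometimes ranked loose look-alikes ahead of the fruit. The fruit's location from the pictures varied by a few mm.

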